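# Clip the lid on the packed crate

### The arm

A 7-joint arm with a two-finger parallel gripper is mounted at the origin on the work surface. World frame = base frame: x ahead of the robot, y to its left, z up, the work surface at z = 0. Lengths are in mm, angles in rad, forces in N, time in s.
With the tool pointing down it reaches from about 400 to 875 mm from the base axis. Payload 4.4 kg.
Tool frame: the origin (TCP) lies on the centre line of the jaws, within the pads' length; the fingertips stand 14 mm ahead of it and the grasp point (between the pads) lies 5 mm behind it; z points along the fingers, x is the direction in which the jaws open and shut, and the axes are right-handed (so a half turn about z gives the same grasp; the last joint's range is limited). The gripper opens to 85 mm and grips with 20 to 120 N. Pads are 22 mm wide; open, the fingers measure 114 mm over their backs; the gripper's body (76 mm by 85 mm) begins 54 mm behind the grasp point. The pads swing forward as they close: fully open they stand 13 mm farther back than shut.
Start: joints at [-1.319, 0.628, 0.038, 1.517, -0.027, 0.996, -0.02], TCP at [203.087, 617.473, 245.313] pointing down, gripper open.
Joint ranges: [-3.06, 3.06], [-0.37, 2.12], [-1.25, 1.32], [0.18, 2.47], [-1.1, 4.24], [0.23, 1.98], [-2.94, 2.94]. Speed limits (rad/s): [2.57, 2.57, 3.14, 3.14, 3.14, 3.14, 3.14].

### API

Orientations are given as [roll, pitch, yaw] about the fixed x, y, z axes, in that order (R = Rz(yaw) Ry(pitch) Rx(roll)).
In Python, from cell import ctrl gives the robot as it stands.
- The arm moves only by the tool send_rows, never from a script. Its argument "commands" is a list of rows, each a list of 5 numbers: the finger opening in mm, from 0 to 85.4, then the shift along the tool's x, y, z in mm, then the turn about the tool's z in degrees. In form: [[grip, x, y, z, roll], ...]. A call has 1 to 5 rows; each row is the pose to reach, as a shift and turn from the pose measured when the call began, along the tool's axes at that moment; what a row does not reach only later rows make up. A row lasts 1/10 s, in which the tool goes at most 50 mm and 8.59 degrees, less where a joint would pass 70% of its speed; a pose out of reach is approached as far as the arm can. A call with a gripper value outside its range is refused whole. The fingers move at their own pace and stop on an object; the grip force is fixed at half the most. Time passes only in rows, so rows that repeat a pose let the fingers close. It gives the time, the measured TCP pose, the force and the opening at its end, in the units of the state.
- ctrl.read_state(): the state, without advancing time (a new reading comes with each control period).
- ctrl.get_image(name): name is "side" or "top"; returns the picture (420x560x3 uint8, red, green, blue); there is no depth.
- ctrl.camera_params(name): a dict with "fx", "fy", "cx", "cy" (pixels), "cam_to_world" (4x4, takes a point from camera to world coordinates). Camera axes: x right, y down, z forward; pixel columns grow to the right and rows downward; lengths in mm; the calibration is good to about 2 mm. A picture is of the moment at which its call begins. camera_params takes no time and is no camera call.
- ctrl.finish_job(): hands the job in, once; it reports no verdict.
The state is a dict: "clock": time; "qpos": joint angles; "qd": joint speeds; "tau": joint torques, N m; "eef_pos": TCP position; "tool_rot": TCP orientation; "force": force on the tool from outside, world axes, zero at the start; "torque": the same for the moment, N m; "width": finger opening in mm.
Only numpy, scipy, OpenCV 4.12 (cv2) and the standard library are available. Lean on these libraries where they do the work, as an engineer would, in place of code of your own. Each camera call takes 0.05 s, during which the arm holds its last target.

### The job

Close the upper crate with its lid: slip the lid's tongue fully under the keeper lip at the crate's plain end, lay the lid's steel eye on the closed gate of the snap hook at the other end and let go of the lid. Then press that end of the lid down until the eye snaps in past the sprung gate and the lid lies flat on the rim, and leave the kettle, canister, bowl and spoon where they are.

Things in the scene. Friction and masses are not known exactly. Their poses are not given: they have to be found in the camera images.
- crates: Two grey plastic stacking crates, one on the other, fixed; the stack is 300 mm long (own x), 200 mm wide (y), 215 mm high to the open rim; walls 5 mm. Origin under its centre at table level, z up. A snap hook is riveted on the end at -x; the end at +x is plain but for a keeper lip. The lid at home lies with its underside's centre 215 mm above this origin and its axes along these
- rim (a point): Centre of the open rim of the upper crate, axes as the crates'. Seen from here the keeper lip for the lid's tongue is at +x: a bridge 112 mm wide (100 mm clear between its cheeks), open underneath, its underside 12 mm above the rim, its front edge at x = 153 mm and its closed back at x = 166 mm. A flat ledge 30 mm deep, level with the rim, lies inside that end (x = 120 to 150 mm)
- hook (a point): Middle of the hook's gate, 22.5 mm above the rim, 177 mm from the crates' centre towards -x; axes as the crates'. The hook is 8 mm round steel, upright in the plane of the crates' long axis, mouth upward: shank 8 to 16 mm out from the end wall, top 37 mm above the rim; nose 40.5 to 48.5 mm out, top 30 mm above the rim. The eye goes round the shank, its bar down between shank and nose
- gate (a joint): Sprung gate of the hook, a 6 mm round bar hinged at the top of the shank (33 mm above the rim), sloping 25 degrees down to the nose: 0 = shut, up to 1.1 rad as it swings down into the hook; a spring shuts it. Shut, it carries the lid's weight; pressing the eye through takes about 5 to 10 N at that end of the lid. The bar is past it once the lid's end is down on the rim
- lid_grip (a point): Grip point of the loose lid; axes: x from the eye to the tongue, z up. Grey plastic plate 303 x 200 x 10 mm (x = -153 to 150 mm), 0.25 to 0.4 kg, flat on the table at first. A grip bar stands across its middle: 16 mm thick (along x), 80 mm long (y), top 36 mm above the plate's top. This point is in the bar, 32 mm above the centre of the plate's underside
- lid_eye (a point): Middle of the outer bar of the lid's steel eye, a level D of 5 mm wire at the lid's -x end: 182 mm from the lid's centre, 5 mm above the plate's underside; opening 21 mm wide (y) and 26.5 mm long (x, from plate edge to bar). With the tongue in place and the eye resting on the gate, that end of the lid is about 25 mm high
- lid_tongue (a point): Middle of the end of the lid's tongue, a flat step 5 mm thick and 84 mm wide, level with the plate's underside, that stands 14 mm out of the plate's +x edge; 164 mm from the lid's centre, 2.5 mm above its underside. It goes in under the lip with the eye end held up (7 to 9 degrees clears the hook)
- kettle: Stainless kettle with a black arched handle, 176 mm across, 198 mm high; origin under its centre. Stays where it is
- canister: Glass sugar canister with a clamp lid, 100 mm across, 144 mm high; origin under its centre. Stays where it is
- bowl: Blue melamine bowl, 170 mm across, 65 mm high; origin under its centre. Stays where it is
- spoon: Steel serving spoon, 240 mm long, lying on the table. Stays where it is

How it is judged (in metres and radians):
On the way:
1. the lid rests untouched, its tongue under the keeper lip and its eye lying on the shut gate (x of lid_tongue in the frame of crates above 0.155 m and z of lid_tongue in the frame of crates between 0.205 and 0.226 m and z of lid_eye in the frame of crates between 0.233 and 0.252 m and x of lid_eye in the frame of hook between -0.013 and 0.007 m and value of joint gate below 0.25 rad and contact force between each of the fingers, the arm and lid below 0.2 N and y of lid_eye in the frame of hook between -0.012 and 0.012 m), for 0.2 s.
At the end, for the whole second after the job is handed in: The lid lies flat on the rim (within 0.03 rad), at rest; the eye's bar is inside the hook, below the gate, within 4 mm of rim level + 5 mm and between shank and nose, within 9 mm sideways of the hook; the gate is shut (under 0.1 rad); the tongue reaches at least 2 mm under the keeper lip (z of lid_eye in the frame of crates between 0.212 and 0.224 m and x of lid_eye in the frame of hook between -0.013 and 0.001 m and value of joint gate below 0.1 rad and x of lid_tongue in the frame of crates above 0.155 m and z of lid_tongue in the frame of crates between 0.212 and 0.223 m and angle between lid's own z axis and vertical below 0.03 rad and linear speed of lid below 0.01 m/s and y of lid_eye in the frame of hook between -0.009 and 0.009 m); the robot touches nothing.
It fails at once if the kettle, canister, bowl or spoon is shifted more than 30 mm (distance of any of kettle, canister, bowl, spoon from where it was at the start of the episode above 0.03 m).
It also fails if it takes over 51 s, if anything falls off the work surface, if the arm or the gripper's body presses on something with over 40 N, if the wrist force passes 120 N, or if a joint passes its speed limit or range.

## Working session

There is one attempt and no reset: what is moved stays moved. The work goes in short steps, Python scripts to look and compute and a tool call to move; the robot and the scene stay as the last step left them, time stands still between calls to the robot, and variables do not carry over. Pictures are saved under pics/ and viewed, and the job is handed in when it is done.

Besides the shell and the picture viewer there is one more tool, called after ">>>" by a JSON object that holds its "method" and its "body", one argument or row to a line. send_rows: Moves the arm, as the interface text tells. Its arguments: {"type":"object","properties":{"commands":{"type":"array"}},"required":["commands"]}

```bash
mkdir -p pics
python3 - <<'E'
from cell import ctrl
import cv2
for n in("side","top"):
    cv2.imwrite(f"pics/{n}0.png",ctrl.get_image(n)[:,:,::-1]); p=ctrl.camera_params(n); print(n,p)
print(ctrl.read_state())
E
```

```text
side {'fx': 506.73695070070926, 'fy': 506.73695070070926, 'cx': 275.390843654422, 'cy': 207.81512622631126, 'cam_to_world': array([[-7.84892557e-01, -3.06386738e-01,  5.38582250e-01,
        -3.86653525e+02],
       [-6.19627512e-01,  3.91365483e-01, -6.80363730e-01,
         1.21753348e+03],
       [-2.32807880e-03, -8.67732808e-01, -4.97025507e-01,
         1.02973027e+03],
       [ 0.00000000e+00,  0.00000000e+00,  0.00000000e+00,
         1.00000000e+00]])}
top {'fx': 398.60014200481567, 'fy': 398.60014200481567, 'cx': 279.8632941151861, 'cy': 203.3363737266775, 'cam_to_world': array([[-8.00046212e-03, -9.90221535e-01,  1.39274203e-01,
         3.86447297e+02],
       [-9.99941183e-01,  8.94221290e-03,  6.13739093e-03,
         6.70872611e+00],
       [-7.32279625e-03, -1.39216910e-01, -9.90234835e-01,
         1.40392418e+03],
       [ 0.00000000e+00,  0.00000000e+00,  0.00000000e+00,
         1.00000000e+00]])}
{'clock': 0.1, 'qpos': array([-1.31879462,  0.62923964,  0.038426  ,  1.51825379, -0.02701761,
        0.9963247 , -0.02000801]), 'qd': array([ 9.78147975e-05, -1.00506348e-03,  2.25127524e-04, -3.42089498e-03,
        1.75938184e-05, -1.02009230e-03, -1.14480598e-03]), 'tau': array([ 4.23846301e-03, -5.64530146e+01,  1.23113092e+00, -1.93971115e+01,
        1.14109222e-02,  5.44194714e-03,  4.37644417e-06]), 'eef_pos': array([202.89934387, 616.95642369, 244.49430276]), 'tool_rot': array([-3.14158325e+00,  1.70853981e-03,  1.25299253e+00]), 'force': array([ 0.51974473, -0.06174998, -0.06131351]), 'torque': array([-0.04640253,  0.03011587, -0.02016454]), 'width': 85.34739404836883}
```

```bash
ls -la
```

```text
total 12
drwxr-xr-x  3 agent agent 4096 Dec  7 15:15 .
drwxr-xr-x 23 root  root  4096 Dec  7 15:15 ..
drwxr-xr-x  2 agent agent 4096 Dec  7 15:15 pics
```

View pics/side0.png

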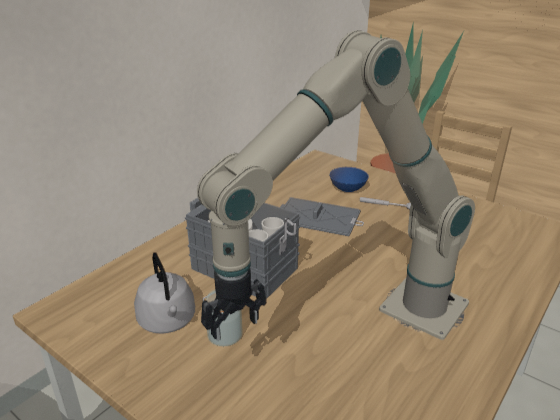

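View pics/top0.png

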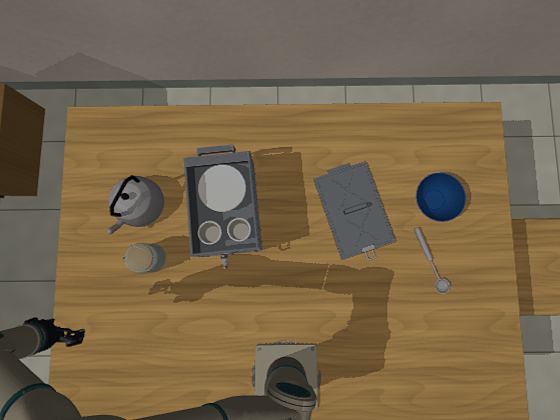

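Run:
```python
import cv2
t=cv2.imread("pics/top0.png"); s=cv2.imread("pics/side0.png")
cv2.imwrite("pics/c1.png",cv2.resize(t[140:280,170:270],None,fx=4.2,fy=4.2,interpolation=cv2.INTER_CUBIC))
cv2.imwrite("pics/c2.png",cv2.resize(t[150:270,305:405],None,fx=5,fy=5,interpolation=cv2.INTER_CUBIC))
cv2.imwrite("pics/c3.png",cv2.resize(s[185:300,180:370],None,fx=4.2,fy=4.2,interpolation=cv2.INTER_CUBIC))
```

```text
(no output)
```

View pics/c1.png

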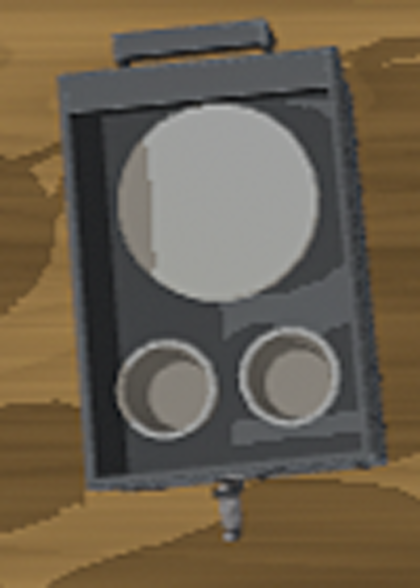

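View pics/c2.png

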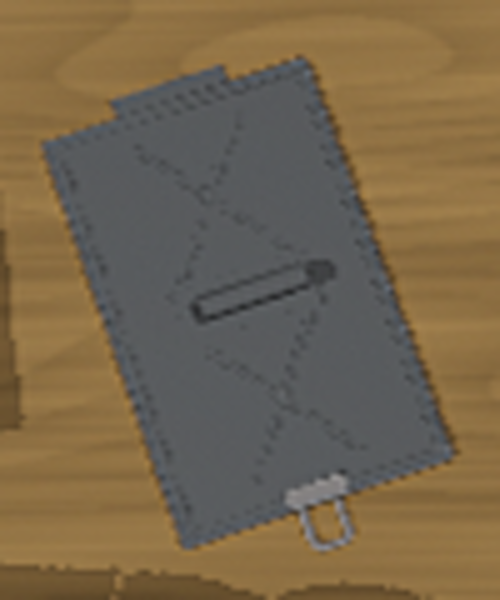

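View pics/c3.png

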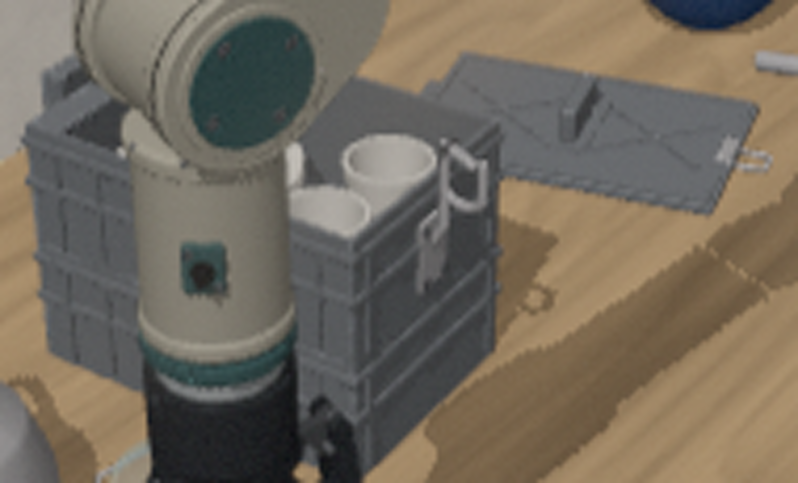

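```bash
cat > h.py <<'E'
import numpy as np
from scipy.optimize import least_squares
from cell import ctrl
P={n:ctrl.camera_params(n) for n in("side","top")}
def proj(n,X):
    p=P[n];T=np.linalg.inv(p["cam_to_world"]);c=np.asarray(X)@T[:3,:3].T+T[:3,3]
    return np.c_[p["fx"]*c[:,0]/c[:,2]+p["cx"],p["fy"]*c[:,1]/c[:,2]+p["cy"]]
def cr(o,s,u): return (np.array(u,float)+.5)/s-.5+np.array(o)
def fit(obs,x0):
    def W(X,q):
        c,s=np.cos(q[2]),np.sin(q[2]);X=np.array(X,float)
        return np.c_[q[0]+c*X[:,0]-s*X[:,1],q[1]+s*X[:,0]+c*X[:,1],X[:,2]]
    f=lambda q:np.concatenate([(proj(n,W(X,q))-U).ravel() for n,X,U in obs])
    r=least_squares(f,x0,loss="soft_l1");print(r.x,"\n",np.round(f(r.x).reshape(-1,2),1).tolist());return r.x
E
python3 - <<'E'
from h import *
t1=([170,140],4.2);t2=([305,150],5);s3=([180,185],4.2)
U=lambda c,u:cr(c[0],c[1],u)
lt=("top",[[150,100,5],[150,-100,5],[-153,-100,5],[-153,100,5],[-184.5,0,5],[164,42,2],[164,-42,2],[0,40,46],[0,-40,46]],U(t2,[[43,145],[305,57],[455,455],[187,548],[330,548],[110,103],[225,67],[198,310],[325,268]]))
ls=("side",[[150,-100,10],[-153,-100,10],[-153,100,5],[-184.5,0,5],[0,40,46],[0,-40,46]],U(s3,[[465,55],[757,103],[712,213],[770,160],[572,108],[598,78]]))
for o in([lt],[ls],[lt,ls]): fit(o,[600,-200,0.3])
ct=("top",[[150,100,215],[150,-100,215],[-150,100,215],[-198.5,0,243],[166,56,230],[166,-56,230]],U(t1,[[60,75],[337,48],[88,488],[232,542],[115,35],[270,20]]))
cs=("side",[[-150,-100,215],[-150,100,215],[150,100,215],[-162,0,252],[-194.5,0,245]],U(s3,[[498,125],[355,242],[27,125],[446,142],[485,168]]))
for o in([ct],[cs],[ct,cs]): fit(o,[600,200,0.1])
E
```

```text
[ 5.60546176e+02 -2.45422685e+02  3.14374651e-01] 
 [[-0.1, -0.2], [0.1, -0.0], [0.1, 0.6], [-0.3, 0.4], [1.3, -0.1], [0.4, -0.3], [-0.6, -0.4], [0.7, -0.4], [-2.8, 0.7]]
[ 5.55548304e+02 -2.41734108e+02  3.11554334e-01] 
 [[-0.4, -1.1], [1.2, -0.2], [0.4, 0.0], [0.6, 0.9], [-0.8, 0.7], [-1.3, -1.6]]
[ 5.59658529e+02 -2.45225706e+02  3.12116173e-01] 
 [[-0.1, -0.1], [0.2, 0.2], [-0.0, 1.0], [-0.5, 0.6], [1.2, 0.1], [0.4, -0.2], [-0.5, -0.2], [0.6, -0.2], [-2.8, 0.9], [-0.7, -1.7], [0.8, -0.8], [-0.0, -0.7], [0.1, 0.2], [-1.2, 0.0], [-1.6, -2.2]]
[5.59496194e+02 1.92815963e+02 9.20338490e-02] 
 [[0.4, -0.4], [-0.7, -0.4], [0.4, -0.6], [-0.3, -0.2], [0.1, 1.3], [-0.0, 1.2]]
[5.53172964e+02 1.97932052e+02 8.54132377e-02] 
 [[1.3, -0.5], [-0.5, 1.1], [-0.5, 0.0], [0.1, 0.1], [0.0, -0.9]]
[5.58187704e+02 1.93366638e+02 9.00005060e-02] 
 [[0.3, -0.1], [-0.8, 0.0], [0.1, -0.2], [-0.6, 0.3], [0.1, 1.7], [-0.1, 1.7], [0.8, -1.7], [-0.5, -0.3], [-0.5, -0.9], [-0.2, -1.2], [-0.3, -2.3]]
```

```bash
cat >> h.py <<'E'
def go(x,y,z,yaw):
    s=ctrl.read_state();ps=s["tool_rot"];from_=s["eef_pos"]
    from scipy.spatial.transform import Rotation as R
    Rm=R.from_euler("xyz",ps).as_matrix()
    d=Rm.T@(np.array([x,y,z])-from_);dy=(yaw-ps[2]+np.pi)%(2*np.pi)-np.pi
    print("t",round(s["clock"],2),"pos",from_.round(1),"rot",ps.round(4),"F",s["force"].round(2),"w",round(s["width"],1),"q",s["qpos"].round(2))
    print("MOVE",d.round(1),"roll",round(-np.degrees(dy),1))
CR=np.array([558.5,193.5,.09])
def cw(x,y): c,s=np.cos(CR[2]),np.sin(CR[2]);return CR[0]+c*x-s*y,CR[1]+s*x+c*y
E
python3 -c "
from h import *
go(480,300,420,.9)"
```

```text
t 0.1 pos [202.9 617.  244.5] rot [-3.1416e+00  1.7000e-03  1.2530e+00] F [ 0.52 -0.06 -0.06] w 85.3 q [-1.32  0.63  0.04  1.52 -0.03  1.   -0.02]
MOVE [-214.8  362.3 -175.1] roll 20.2
```

>>> {"method": "send_rows", "body": {
  "commands": [
    [85,0,0,-50,0],
    [85,0,0,-100,0],
    [85,0,0,-150,0],
    [85,0,0,-180,0]
  ]
}}

```text
clock: 0.5
eef_pos: [203.3, 617.9, 428.7]
tool_rot: [-3.142, -0.003, 1.253]
force: [0.1, 1.1, -0.3]
width: 85.1
```

```bash
python3 -c "
from h import *
go(440,300,420,.9)
go(560,-245,200,.313)"
```

```text
t 0.5 pos [203.3 617.9 428.7] rot [-3.1415 -0.0033  1.2529] F [ 0.08  1.14 -0.34] w 85.1 q [-1.32  0.51  0.05  1.22 -0.02  1.41 -0.02]
MOVE [-228.   324.2    7.9] roll 20.2
t 0.5 pos [203.3 617.9 428.7] rot [-3.1415 -0.0033  1.2529] F [ 0.08  1.14 -0.34] w 85.1 q [-1.32  0.51  0.05  1.22 -0.02  1.41 -0.02]
MOVE [-708.9  608.6  226.3] roll 53.8
```

>>> {"method": "send_rows", "body": {
  "commands": [
    [85,-25,40,0,4],
    [85,-50,80,0,8],
    [85,-80,120,0,12],
    [85,-110,160,0,16],
    [85,-140,200,0,20]
  ]
}}

```text
clock: 1.0
eef_pos: [350.2, 420.4, 427.9]
tool_rot: [-3.14, -0.002, 0.901]
force: [0.3, 1.3, -1.0]
width: 85.2
```

```bash
python3 -c "
from h import *
go(560,-245,200,.313)"
```

```text
t 1.0 pos [350.2 420.4 427.9] rot [-3.1404e+00 -2.5000e-03  9.0110e-01] F [ 0.32  1.31 -0.98] w 85.2 q [-1.05  0.33  0.18  1.52 -0.06  1.3   0.04]
MOVE [-392.1  577.8  226.2] roll 33.7
```

>>> {"method": "send_rows", "body": {
  "commands": [
    [85,-25,40,0,5],
    [85,-50,80,0,10],
    [85,-80,120,0,15],
    [85,-105,160,0,20],
    [85,-135,200,0,25]
  ]
}}

```text
clock: 1.5
eef_pos: [423.4, 188.7, 427.1]
tool_rot: [-3.139, -0.002, 0.462]
force: [1.2, -0.6, 0.5]
width: 85.4
```

```bash
python3 -c "
from h import *
go(560,-245,200,.313)"
```

```text
t 1.5 pos [423.4 188.7 427.1] rot [-3.1393e+00 -1.8000e-03  4.6170e-01] F [ 1.21 -0.63  0.48] w 85.4 q [-0.78  0.19  0.37  1.73 -0.07  1.24  0.07]
MOVE [-71.3 449.7 226. ] roll 8.5
```

>>> {"method": "send_rows", "body": {
  "commands": [
    [85,-8,48,0,2],
    [85,-15,97,0,4],
    [85,-22,145,0,6],
    [85,-30,193,10,8],
    [85,-38,240,20,8.5]
  ]
}}

```text
clock: 2.0
eef_pos: [496.6, -44.9, 406.4]
tool_rot: [-3.139, -0.002, 0.313]
force: [0.7, -0.0, 0.4]
width: 84.8
```

```bash
python3 -c "
from h import *
go(560,-245,150,.313)"
```

```text
t 2.0 pos [496.6 -44.9 406.4] rot [-3.139e+00 -2.100e-03  3.127e-01] F [ 0.67 -0.01  0.38] w 84.8 q [-0.37  0.28  0.54  1.69 -0.16  1.21  0.52]
MOVE [ -1.7 210.6 255.8] roll -0.0
```

>>> {"method": "send_rows", "body": {
  "commands": [
    [85,0,45,20,0],
    [85,0,90,40,0],
    [85,-1,135,60,0],
    [85,-1.5,180,80,0],
    [85,-1.7,210.6,110,0]
  ]
}}

```text
clock: 2.5
eef_pos: [560.4, -249.5, 295.5]
tool_rot: [3.141, -0.003, 0.31]
force: [0.2, 0.8, 0.6]
width: 85.3
```

```bash
python3 -c "
from h import *
import cv2
for n in('top','side'):
    cv2.imwrite('pics/%s1.png'%n,ctrl.get_image(n)[:,:,::-1])
s=cv2.imread('pics/side1.png');cv2.imwrite('pics/s1c.png',cv2.resize(s[130:300,180:430],None,fx=3.2,fy=3.2,interpolation=cv2.INTER_CUBIC))
go(560,-245,150,.313)"
```

```text
t 2.6 pos [ 557.2 -249.6  291. ] rot [-3.1372  0.0058  0.3062] F [-0.5  -0.08 -0.68] w 85.1 q [ 0.06  0.58  0.52  1.58 -0.31  1.08  0.97]
MOVE [  4.9  -2.9 141. ] roll -0.4
```

View pics/s1c.png

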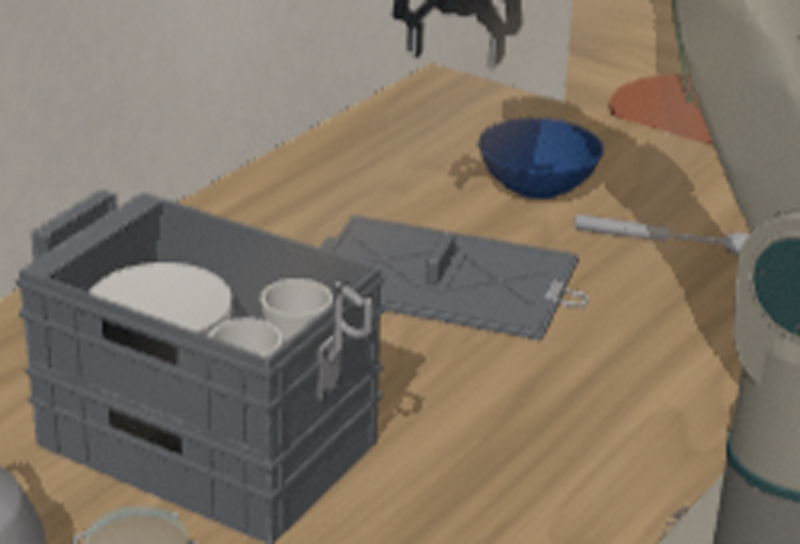

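View pics/top1.png

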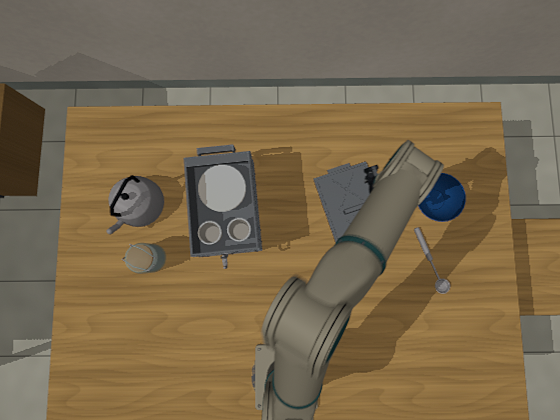

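Run:
```python
from h import *
import cv2
s=ctrl.read_state();e=s["eef_pos"];c=np.array([np.cos(.306),np.sin(.306),0])
for k in(-46,46):
    print((proj("side",[e+c*k-[0,0,0]])-[180,130])*3.2, proj("top",[e+c*k]))
im=cv2.imread("pics/side1.png");out=cv2.resize(im,None,fx=6,fy=6,interpolation=cv2.INTER_CUBIC)
def draw(X,q,col):
    c,s_=np.cos(q[2]),np.sin(q[2]);X=np.array(X,float);W=np.c_[q[0]+c*X[:,0]-s_*X[:,1],q[1]+s_*X[:,0]+c*X[:,1],X[:,2]]
    for a,b in zip(W[:-1],W[1:]):
        p=((proj("side",[a,b])+.5)*6).astype(int);cv2.line(out,tuple(map(int,p[0])),tuple(map(int,p[1])),col,1)
rim=[[150,100,215],[150,-100,215],[-150,-100,215],[-150,100,215],[150,100,215]]
hk=[[-162,0,215],[-162,0,252],[-194.5,0,245],[-194.5,0,225]]
lip=[[166,56,232],[166,-56,232],[153,-56,232],[153,56,232],[166,56,232]]
lid=[[150,100,10],[150,-100,10],[-153,-100,10],[-153,100,10],[150,100,10]]
bar=[[8,40,46],[8,-40,46],[-8,-40,46],[-8,40,46],[8,40,46]]
for q,col in(([558.5,193.5,.09],(0,0,255)),):
    for X in(rim,hk,lip):draw(X,q,col)
for X in(lid,bar):draw(X,[560,-245.3,.313],(0,0,255))
cv2.imwrite("pics/o1.png",out[6*185:6*250,6*180:6*310]);cv2.imwrite("pics/o2.png",out[6*185:6*240,6*270:6*370])
```

```text
[[491.00405735  62.07364831]] [[378.72423244 212.92199265]]
[[414.31761176  51.11487593]] [[367.62138105 182.27347323]]
```

View pics/o1.png

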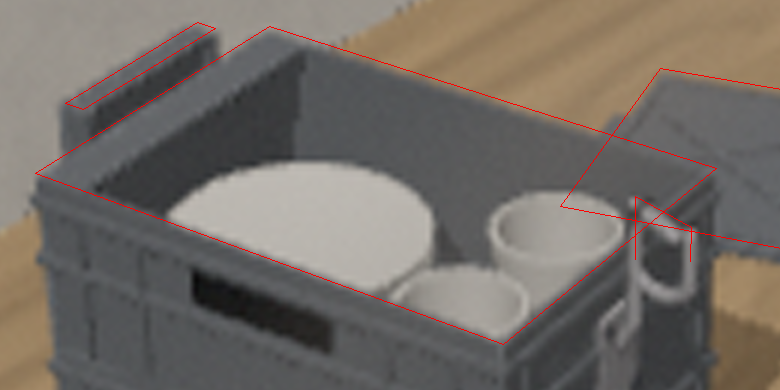

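View pics/o2.png

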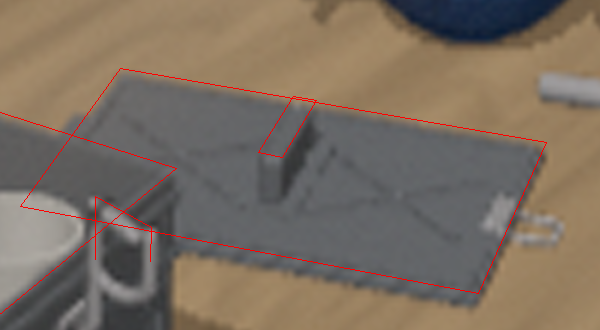

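```bash
sed -i 's/558.5,193.5,.09\]/559.3,193,.091]/' h.py; python3 -c "
from h import *
go(560.5,-245.4,30,.313)"
```

```text
t 2.6 pos [ 557.2 -249.6  291. ] rot [-3.1372  0.0058  0.3062] F [-0.5  -0.08 -0.68] w 85.1 q [ 0.06  0.58  0.52  1.58 -0.31  1.08  0.97]
MOVE [  5.9  -1.9 261. ] roll -0.4
```

>>> {"method": "send_rows", "body": {
  "commands": [
    [85,3,-1,45,-0.4],
    [85,5.9,-1.9,90,-0.4],
    [85,5.9,-1.9,130,-0.4],
    [85,5.9,-1.9,170,-0.4],
    [85,5.9,-1.9,190,-0.4]
  ]
}}

```text
clock: 3.1
eef_pos: [559.4, -243.0, 97.9]
tool_rot: [-3.133, 0.009, 0.315]
force: [-0.2, -0.1, -0.1]
width: 84.7
```

```bash
python3 -c "
from h import *
go(560.5,-245.4,30,.313)"
```

```text
t 3.1 pos [ 559.4 -243.    97.9] rot [-3.1328  0.0091  0.3145] F [-0.16 -0.12 -0.05] w 84.7 q [ 0.13  0.8   0.39  1.75 -0.45  0.7   1.08]
MOVE [ 0.9  3.2 67.8] roll 0.1
```

>>> {"method": "send_rows", "body": {
  "commands": [
    [85,0.9,2.5,30,0],
    [85,0.9,2.5,50,0],
    [85,0.9,2.5,63,0],
    [85,0.9,2.5,67.8,0],
    [85,0.9,2.5,67.8,0]
  ]
}}

```text
clock: 3.6
eef_pos: [560.4, -244.4, 30.1]
tool_rot: [-3.133, 0.009, 0.315]
force: [-0.1, 0.8, 0.6]
width: 84.7
```

```bash
python3 -c "
from h import *
import cv2
for n in('top','side'):
    cv2.imwrite('pics/%s2.png'%n,ctrl.get_image(n)[:,:,::-1])
s=cv2.imread('pics/side2.png');cv2.imwrite('pics/s2c.png',cv2.resize(s[150:260,260:400],None,fx=5,fy=5,interpolation=cv2.INTER_CUBIC))
go(560.5,-245.4,30,.313)"
```

```text
t 3.7 pos [ 561.  -245.    31.2] rot [-3.1341  0.0077  0.3146] F [-0.28  0.12  0.51] w 85.1 q [ 0.16  0.9   0.34  1.76 -0.49  0.58  1.12]
MOVE [-0.6  0.2  1.2] roll 0.1
```

View pics/s2c.png

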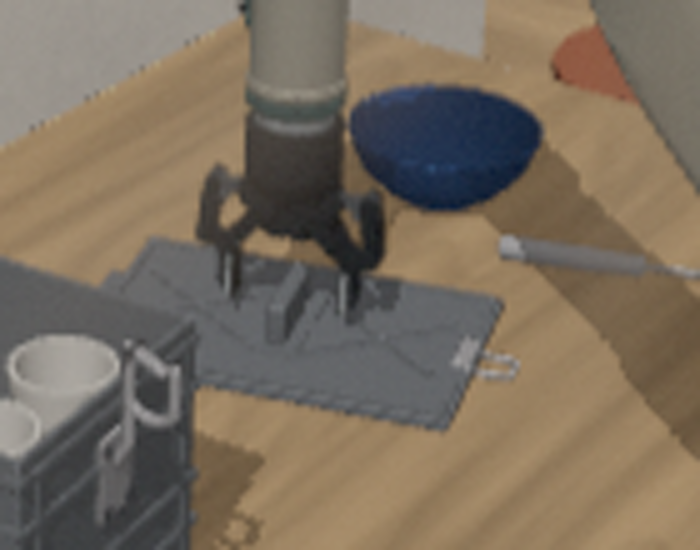

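Fingers straddle the bar: tips at crop (232,295) and (348,318), with the bar's middle at about (288,305) between them. Closing.

>>> {"method": "send_rows", "body": {
  "commands": [
    [40,0,0,1,0],
    [8,0,0,1,0],
    [8,0,0,1,0],
    [8,0,0,1,0],
    [8,0,0,1,0]
  ]
}}

```text
clock: 4.2
eef_pos: [561.1, -245.2, 30.6]
tool_rot: [-3.134, 0.007, 0.314]
force: [-0.0, -0.1, 0.5]
width: 14.9
```

>>> {"method": "send_rows", "body": {
  "commands": [
    [8,0,0,0,0],
    [8,0,0,0,0],
    [8,0,0,0,0]
  ]
}}

```text
clock: 4.5
eef_pos: [561.1, -245.2, 30.5]
tool_rot: [-3.134, 0.007, 0.314]
force: [-0.8, 0.7, 0.0]
width: 14.9
```

```bash
python3 -c "
from h import *
go(560.5,-245.4,330,.313)"
```

```text
t 4.5 pos [ 561.1 -245.2   30.5] rot [-3.1343  0.0074  0.3143] F [-0.81  0.7   0.01] w 14.9 q [ 0.17  0.9   0.34  1.76 -0.49  0.58  1.12]
MOVE [  -2.8   -2.2 -299.4] roll 0.1
```

>>> {"method": "send_rows", "body": {
  "commands": [
    [8,0,0,-15,0],
    [8,0,0,-40,0],
    [8,0,0,-75,0],
    [8,-1,-1,-110,0],
    [8,-1,-1,-145,0]
  ]
}}

```text
clock: 5.0
eef_pos: [560.4, -244.9, 177.4]
tool_rot: [-3.134, 0.008, 0.314]
force: [0.8, -0.3, -2.4]
width: 15.0
```

>>> {"method": "send_rows", "body": {
  "commands": [
    [8,0,0,-40,0],
    [8,0,0,-80,0],
    [8,-1,-1,-120,0],
    [8,-1,-1,-150,0],
    [8,-1,-1,-170,0]
  ]
}}

```text
clock: 5.5
eef_pos: [560.7, -245.5, 350.8]
tool_rot: [-3.136, 0.006, 0.314]
force: [1.3, -0.7, -3.1]
width: 15.0
```

```bash
python3 -c "
from h import *
x,y=cw(-18,0);print(x,y)
go(x,y,350,.091)"
```

```text
541.3744775829739 191.3642597771363
t 5.5 pos [ 560.7 -245.5  350.8] rot [-3.1356  0.006   0.3136] F [ 1.28 -0.68 -3.11] w 15.0 q [ 0.04  0.53  0.55  1.48 -0.28  1.22  0.94]
MOVE [ 116.4 -421.5    2.6] roll 12.8
```

>>> {"method": "send_rows", "body": {
  "commands": [
    [8,6,-22,0,0.7],
    [8,16,-55,0,1.7],
    [8,26,-92,1,2.8],
    [8,36,-130,1,4],
    [8,46,-168,1,5]
  ]
}}

```text
clock: 6.0
eef_pos: [551.5, -70.1, 351.0]
tool_rot: [-3.136, 0.007, 0.225]
force: [-0.2, 0.2, -2.6]
width: 15.3
```

```bash
python3 -c "
from h import *
x,y=cw(-18,0)
go(x,y,350,.091)"
```

```text
t 6.0 pos [551.5 -70.1 351. ] rot [-3.1357  0.0071  0.2247] F [-0.18  0.22 -2.58] w 15.3 q [-0.3   0.44  0.57  1.64 -0.26  1.15  0.56]
MOVE [  48.4 -257.2    2.2] roll 7.7
```

>>> {"method": "send_rows", "body": {
  "commands": [
    [8,7,-35,0,1.1],
    [8,14,-72,0,2.2],
    [8,21,-110,0,3.3],
    [8,28,-148,1,4.4],
    [8,34,-180,1,5.4]
  ]
}}

```text
clock: 6.5
eef_pos: [543.3, 115.2, 351.2]
tool_rot: [-3.135, 0.009, 0.131]
force: [1.0, 0.2, -2.8]
width: 15.0
```

```bash
python3 -c "
from h import *
x,y=cw(-18,0)
go(x,y,350,.091)"
```

```text
t 6.5 pos [543.3 115.2 351.2] rot [-3.1354  0.0086  0.1308] F [ 1.04  0.17 -2.85] w 15.0 q [-0.64  0.44  0.58  1.64 -0.26  1.15  0.14]
MOVE [  8.1 -75.8   1.6] roll 2.3
```

>>> {"method": "send_rows", "body": {
  "commands": [
    [8,4,-30,0,1],
    [8,6,-52,0,1.8],
    [8,8,-68,0,2.3],
    [8,8.1,-75.8,0,2.3],
    [8,8.1,-75.8,0,2.3]
  ]
}}

```text
clock: 7.0
eef_pos: [540.7, 192.2, 351.6]
tool_rot: [-3.136, 0.01, 0.093]
force: [-1.0, -0.3, -2.7]
width: 15.1
```

```bash
cat > look.py <<'E'
from h import *
import cv2,sys
k=sys.argv[1]
for n,c in(('top',(170,130,280,290)),('side',(170,150,330,270))):
    im=ctrl.get_image(n)[:,:,::-1];cv2.imwrite(f'pics/{n}{k}.png',im)
    z=min(780/(c[2]-c[0]),590/(c[3]-c[1]))
    cv2.imwrite(f'pics/{n}{k}c.png',cv2.resize(im[c[1]:c[3],c[0]:c[2]],None,fx=z,fy=z,interpolation=cv2.INTER_CUBIC));print(n,z)
x,y=cw(-18,0)
go(x,y,315,.091)
E
python3 look.py 3
```

```text
top 3.6875
side 4.875
t 7.1 pos [541.3 190.  351.8] rot [-3.1368  0.009   0.0896] F [ 0.24  0.15 -2.49] w 14.8 q [-0.75  0.47  0.58  1.59 -0.28  1.17 -0.02]
MOVE [ 0.6 -1.2 36.8] roll -0.1
```

View pics/top3c.png

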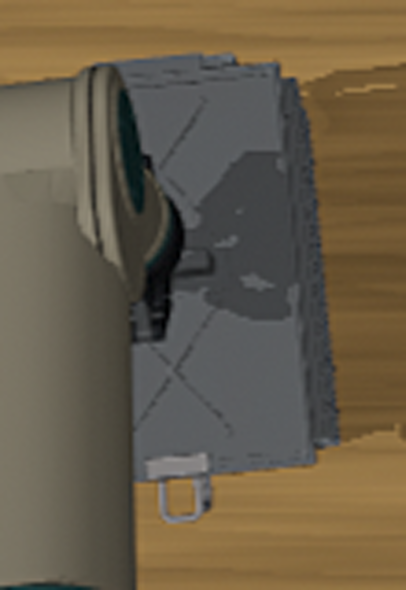

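View pics/side3c.png

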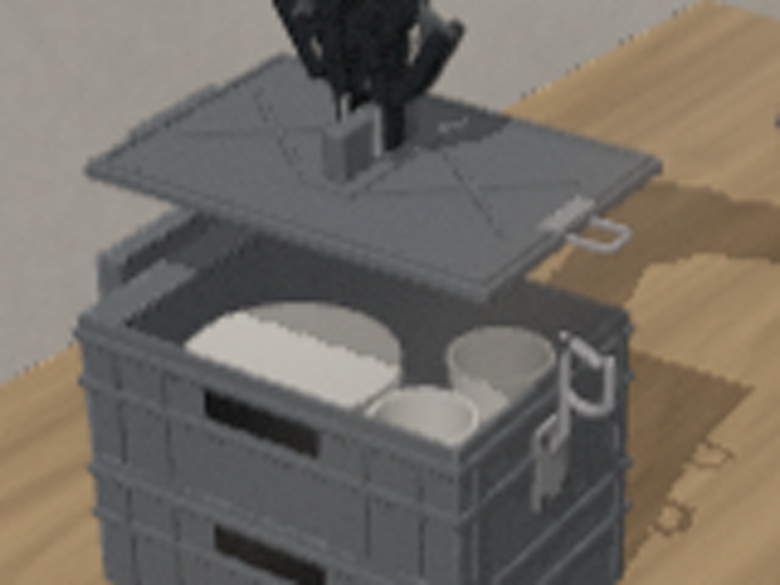

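```bash
cat >> h.py <<'E'
def fit4(obs,x0,pitch=False):
    from scipy.spatial.transform import Rotation as R
    def W(X,q): return R.from_euler("ZY",[q[3],q[4] if pitch else 0]).apply(np.array(X,float))+q[:3]
    # common image bias of the side camera taken from the crate fit via SB
    f=lambda q:np.concatenate([(proj(n,W(X,q))+(SB if n=="side" else 0)-U).ravel() for n,X,U in obs])
    r=least_squares(f,x0,loss="soft_l1");print(r.x.round(3),"\n",np.round(f(r.x).reshape(-1,2),1).tolist());return r.x
SB=np.array([0,1.2])
E
python3 - <<'E'
from h import *
S=([170,150],4.875);T=([170,130],3.6875);U=lambda c,u:cr(c[0],c[1],u)
ls=("side",[[150,100,10],[-153,100,10],[-153,-100,10],[150,-100,10],[-184.5,0,5]],U(S,[[88,168],[488,287],[660,160],[280,55],[626,238]]))
lt=("top",[[150,-100,10],[-153,-100,10],[-184.5,0,5]],U(T,[[278,65],[313,465],[183,522]]))
fit4([ls,lt],[541,190,320,.09,0]);q=fit4([ls,lt],[541,190,320,.09,0],True)
cs=("side",[[-150,-100,0],[-150,100,0],[150,100,0],[-162,0,37],[-194.5,0,30]],U(S,[[630,318],[462,455],[80,328],[568,335],[608,352]]))
fit4([cs],[559,193,215,.09,0])
e=ctrl.read_state()["eef_pos"];print(e)
E
```

```text
[5.38566e+02 1.93743e+02 3.23934e+02 9.50000e-02 0.00000e+00] 
 [[-1.3, -1.0], [-0.1, 1.4], [0.8, -0.1], [-0.4, -0.7], [-0.1, 1.3], [0.0, -1.0], [0.9, 0.3], [-0.0, 0.7]]
[5.38608e+02 1.93518e+02 3.23453e+02 9.30000e-02 2.20000e-02] 
 [[-1.2, 0.0], [-0.3, 0.5], [0.8, -1.0], [-0.2, 0.3], [-0.1, 0.2], [0.3, -0.6], [0.7, 0.3], [-0.3, 0.6]]
[5.70459e+02 1.80414e+02 2.01977e+02 1.17000e-01 0.00000e+00] 
 [[-0.7, -1.0], [0.4, 0.2], [0.0, -0.8], [-0.4, 0.2], [0.6, 1.6]]
[541.26591338 189.99078461 351.81022907]
```

>>> {"method": "send_rows", "body": {
  "commands": [
    [8,0,0,15,0],
    [8,0.5,-0.5,35,0],
    [8,0.5,-0.5,52,0],
    [8,0.5,-0.5,62,0],
    [8,0.5,-0.5,66,0]
  ]
}}

```text
clock: 7.6
eef_pos: [540.8, 189.5, 285.1]
tool_rot: [-3.138, 0.01, 0.088]
force: [0.5, 0.6, -2.7]
width: 15.0
```

```bash
python3 look.py 4
```

```text
top 3.6875
side 4.875
t 7.7 pos [541.2 190.1 285.8] rot [-3.1371  0.0092  0.0885] F [-0.02 -0.08 -2.55] w 14.9 q [-0.73  0.53  0.55  1.69 -0.32  1.02  0.01]
MOVE [ -0.   -1.4 -29.2] roll -0.1
```

View pics/top4c.png

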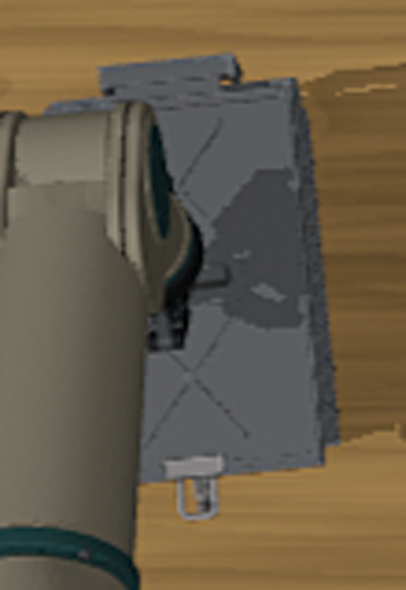

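View pics/side4c.png

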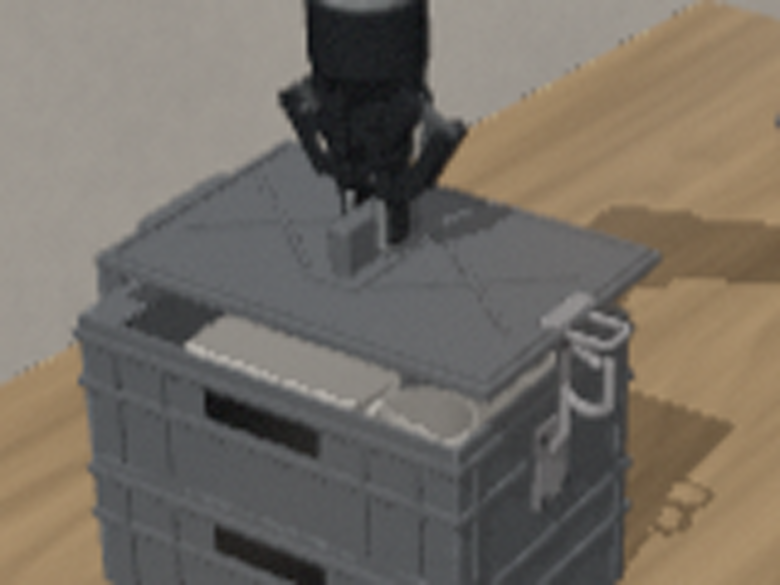

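>>> {"method": "send_rows", "body": {
  "commands": [
    [8,1,2,2,0],
    [8,1,2,4,0],
    [8,1,2,6,0],
    [8,1,2,6,0]
  ]
}}

```text
clock: 8.1
eef_pos: [543.0, 188.1, 280.5]
tool_rot: [-3.137, 0.008, 0.089]
force: [1.2, -0.5, 1.0]
width: 15.0
```

>>> {"method": "send_rows", "body": {
  "commands": [
    [8,0,0,2,0],
    [8,0,0,3,0]
  ]
}}

```text
clock: 8.3
eef_pos: [543.4, 188.1, 278.6]
tool_rot: [-3.136, 0.007, 0.089]
force: [2.1, -0.6, 9.5]
width: 15.5
```

>>> {"method": "send_rows", "body": {
  "commands": [
    [18,0,0,-1,0],
    [20,0,0,0,0],
    [22,0,0,4,0],
    [22,0,0,8,0],
    [22,0,0,11,0]
  ]
}}

```text
clock: 8.8
eef_pos: [542.9, 188.2, 266.8]
tool_rot: [-3.137, 0.008, 0.089]
force: [-1.0, 0.2, 0.8]
width: 22.0
```

```bash
python3 look.py 5
```

```text
top 3.6875
side 4.875
t 8.9 pos [542.8 188.1 266.8] rot [-3.1369  0.0081  0.0887] F [0.02 0.98 0.53] w 22.0 q [-0.72  0.55  0.54  1.71 -0.33  0.98  0.03]
MOVE [ -1.6  -3.6 -48.2] roll -0.1
```

View pics/side5c.png

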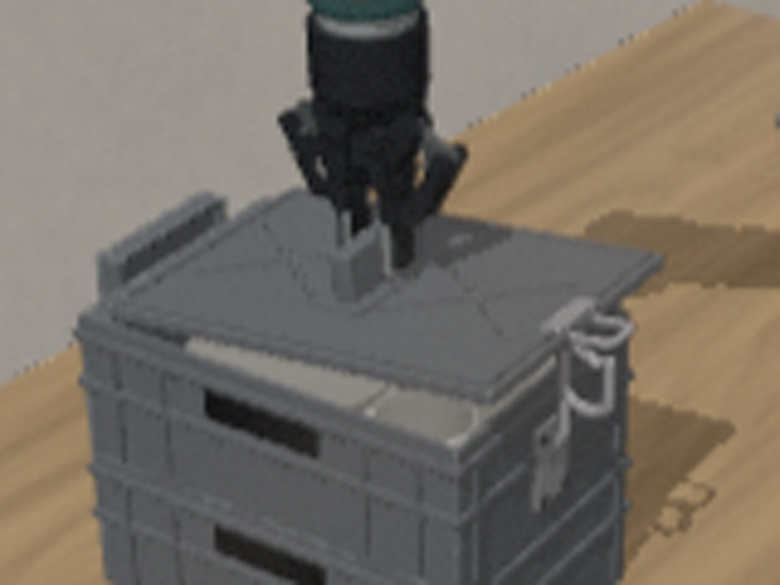

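View pics/top5c.png

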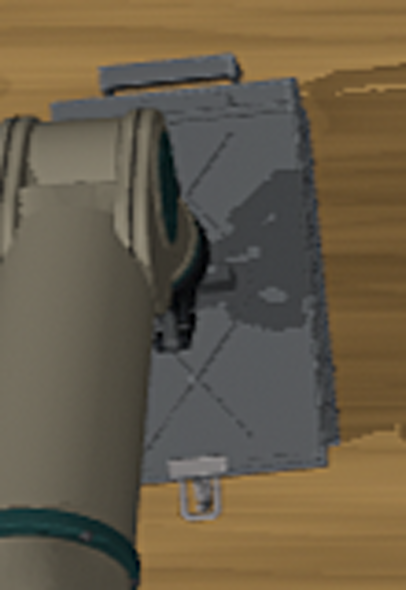

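>>> {"method": "send_rows", "body": {
  "commands": [
    [22,3,0.5,0,0],
    [22,6,0.5,0,0],
    [22,9,0.5,0,0],
    [22,11,0.5,0,0],
    [22,12,0.5,0,0]
  ]
}}

```text
clock: 9.4
eef_pos: [555.3, 188.6, 266.6]
tool_rot: [-3.137, 0.008, 0.089]
force: [-1.0, -0.0, -0.7]
width: 22.0
```

```bash
python3 look.py 6
```

```text
top 3.6875
side 4.875
t 9.5 pos [555.4 188.6 266.8] rot [-3.137   0.0071  0.0885] F [0.06 0.29 0.38] w 21.9 q [-0.71  0.57  0.53  1.68 -0.34  1.    0.04]
MOVE [-14.1  -4.2 -48.1] roll -0.1
```

View pics/side6c.png

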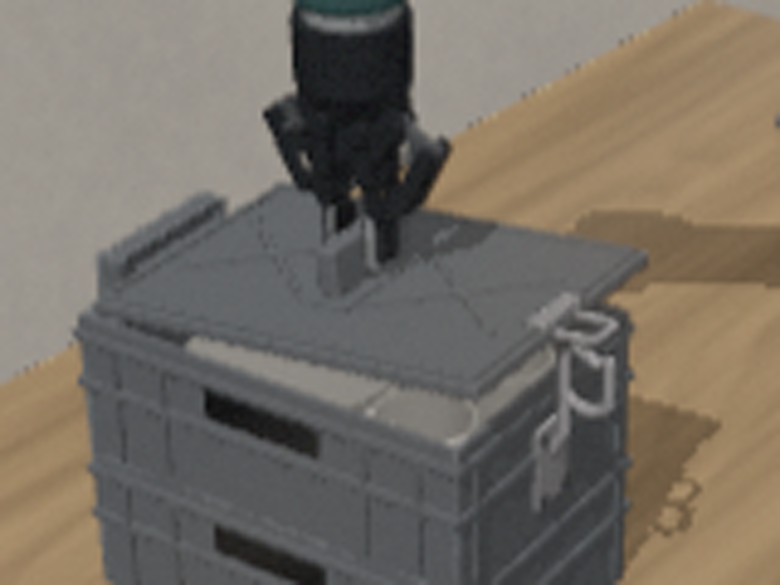

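View pics/top6c.png

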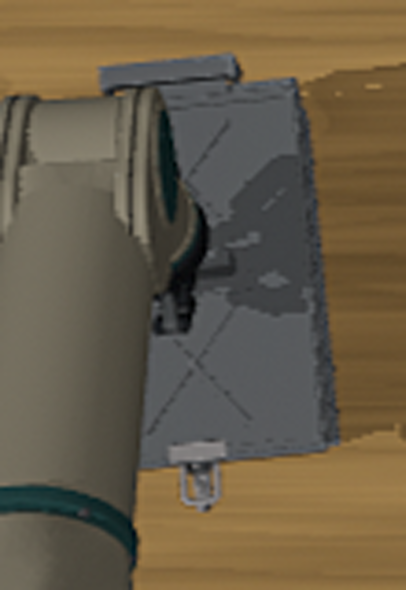

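>>> {"method": "send_rows", "body": {
  "commands": [
    [22,2,0.3,0,0],
    [22,4,0.3,0,0],
    [22,5,0.3,0,0],
    [22,6,0.3,0,0],
    [22,6,0.3,0,0]
  ]
}}

```text
clock: 10.0
eef_pos: [560.5, 188.7, 266.8]
tool_rot: [-3.137, 0.009, 0.089]
force: [-4.2, -1.2, 4.1]
width: 22.0
```

```bash
python3 look.py 7
```

```text
top 3.6875
side 4.875
t 10.1 pos [560.5 188.8 266.8] rot [-3.1369  0.0092  0.0886] F [-3.86 -0.94  4.4 ] w 22.1 q [-0.7   0.57  0.53  1.66 -0.34  1.01  0.04]
MOVE [-19.2  -4.5 -48. ] roll -0.1
```

View pics/side7c.png

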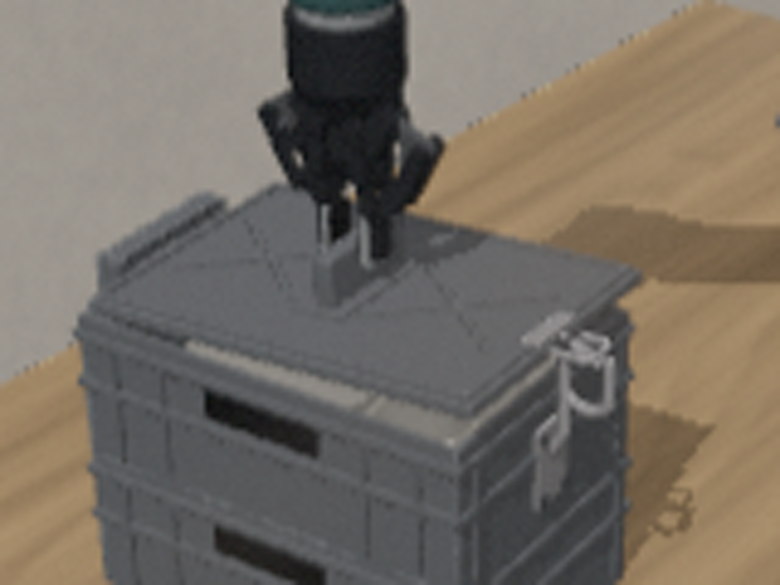

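View pics/top7c.png

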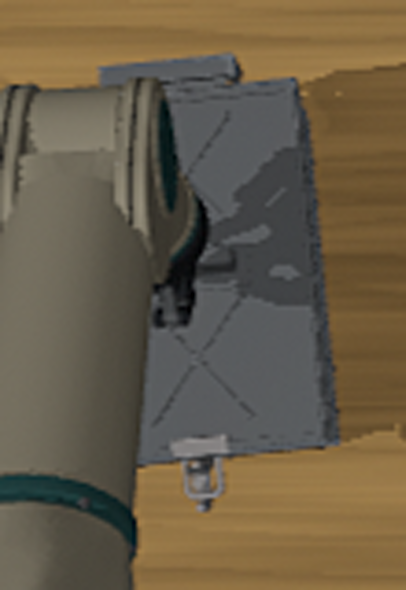

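>>> {"method": "send_rows", "body": {
  "commands": [
    [22,-1,0,0,0],
    [22,-2,0,0,0],
    [24,-3,0,0,0],
    [28,-3,0,0,0],
    [34,-3,0,0,0]
  ]
}}

```text
clock: 10.6
eef_pos: [557.7, 188.5, 266.8]
tool_rot: [-3.137, 0.009, 0.089]
force: [1.1, 0.0, -0.5]
width: 34.1
```

```bash
python3 look.py 8
```

```text
top 3.6875
side 4.875
t 10.7 pos [557.7 188.5 266.8] rot [-3.1369  0.0088  0.0886] F [ 0.8  -0.53  0.22] w 34.0 q [-0.7   0.57  0.53  1.67 -0.34  1.    0.04]
MOVE [-16.4  -4.5 -48. ] roll -0.1
```

View pics/side8c.png

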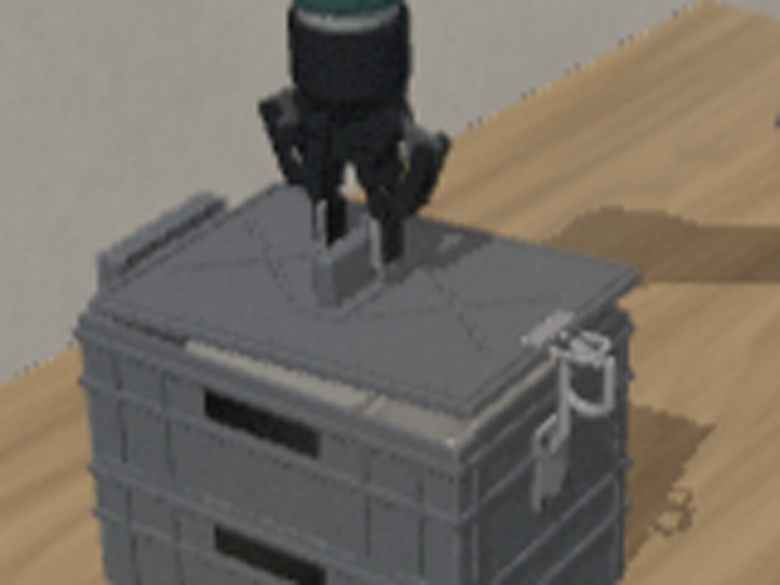

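>>> {"method": "send_rows", "body": {
  "commands": [
    [50,0,0,0,0],
    [60,0,0,-20,0],
    [60,0,0,-50,0],
    [60,0,0,-80,0],
    [30,0,0,-100,0]
  ]
}}

```text
clock: 11.2
eef_pos: [559.3, 188.0, 369.0]
tool_rot: [-3.136, 0.006, 0.088]
force: [-0.1, -0.5, 0.1]
width: 46.7
```

```bash
python3 look.py 9
```

```text
top 3.6875
side 4.875
t 11.3 pos [560.3 188.1 369.8] rot [-3.1355e+00  2.8000e-03  8.8500e-02] F [ 0.38  0.71 -0.26] w 31.8 q [-0.73  0.48  0.58  1.52 -0.28  1.23 -0.02]
MOVE [-18.4  -4.6  54.9] roll -0.1
```

View pics/side9c.png

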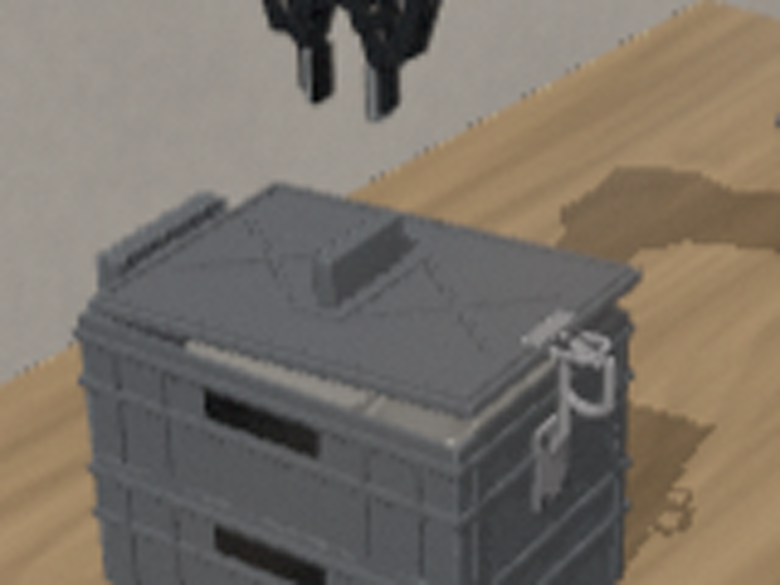

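View pics/top9c.png

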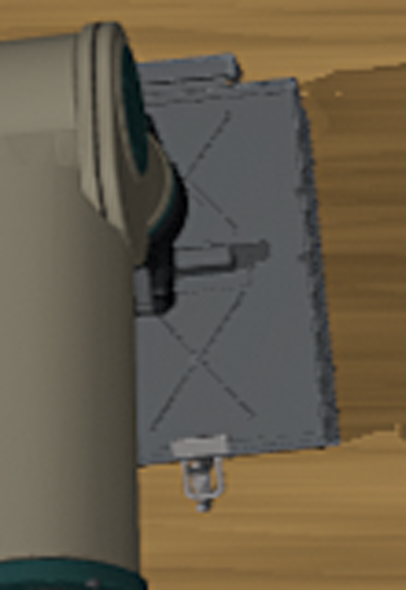

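Run:
```python
from h import *
from scipy.spatial.transform import Rotation as R
import cv2
im=cv2.imread("pics/side9.png");cv2.imwrite("pics/hk9.png",cv2.resize(im[205:245,270:310],None,fx=14,fy=14,interpolation=cv2.INTER_CUBIC))
S=([170,150],4.875);T=([170,130],3.6875);U=lambda c,u:cr(c[0],c[1],u)
ls=("side",[[150,100,10],[-153,100,10],[-153,-100,10],[150,-100,10]],U(S,[[97,300],[472,405],[640,272],[275,183]]))
lt=("top",[[150,-100,10],[-153,-100,10],[-184.5,0,5]],U(T,[[297,90],[326,448],[205,498]]))
q=fit4([ls,lt],[559,190,225,.09,0],True)
for p in([-182,0,5],[164,0,2.5]):
    w=R.from_euler("ZY",q[3:]).apply(p)+q[:3];c,s=np.cos(CR[2]),np.sin(CR[2]);d=w[:2]-CR[:2];print(c*d[0]+s*d[1],-s*d[0]+c*d[1],w[2])
x,y=cw(-125,0);go(x,y,300,.0885)
```

```text
[5.52941e+02 1.89004e+02 2.27556e+02 8.70000e-02 7.80000e-02] 
 [[-2.2, 0.4], [-0.3, 0.6], [1.0, -0.8], [0.4, 0.1], [0.2, -2.3], [0.5, 0.0], [-0.3, 0.9]]
-187.75057770512697 -2.59167650426744 246.72623234118686
156.99853405533733 -4.133817326033256 217.26572076964823
t 11.3 pos [560.3 188.1 369.8] rot [-3.1355e+00  2.8000e-03  8.8500e-02] F [ 0.38  0.71 -0.26] w 31.8 q [-0.73  0.48  0.58  1.52 -0.28  1.23 -0.02]
MOVE [-125.3   -4.3   70.2] roll -0.0
```

View pics/hk9.png

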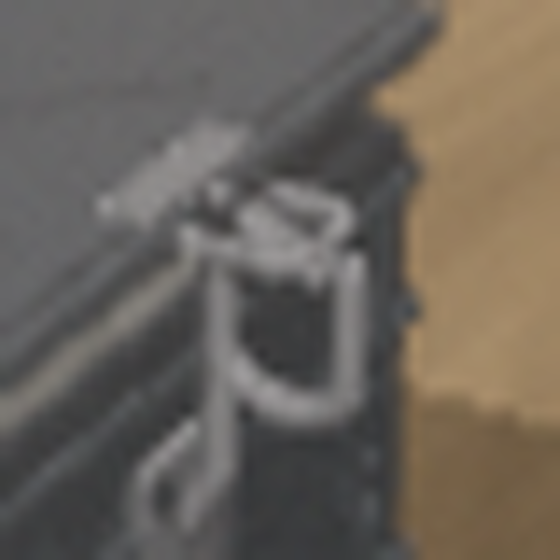

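Run:
```python
from h import *
def W(x,y,z): a,b=cw(x,y);return [a,b,z]
o=proj("side",[W(-194.5,0,245)])
for p in([-190.5,0,225],[-182,0,241.5],[-186,0,239.5],[-188,0,238.5],[-190,0,247],[-192,0,247.5],[-162,0,252]):
    print(p,((proj("side",[W(*p)])-o)*14).round(0))
```

```text
[-190.5, 0, 225] [[-18.  75.]]
[-182, 0, 241.5] [[-50.  -3.]]
[-186, 0, 239.5] [[-35.  11.]]
[-188, 0, 238.5] [[-27.  17.]]
[-190, 0, 247] [[-18. -14.]]
[-192, 0, 247.5] [[-10. -13.]]
[-162, 0, 252] [[-130.  -71.]]
```

>>> {"method": "send_rows", "body": {
  "commands": [
    [0,-30,-1,0,0],
    [0,-65,-2,5,0],
    [0,-100,-3,20,0],
    [0,-125,-4,45,0],
    [0,-125,-4,75,0]
  ]
}}

```text
clock: 11.8
eef_pos: [431.5, 181.6, 294.3]
tool_rot: [-3.134, 0.005, 0.09]
force: [0.6, 0.0, -0.4]
width: -0.3
```

>>> {"method": "send_rows", "body": {
  "commands": [
    [0,0,0,8,0],
    [0,0,0,14,0],
    [0,0,0,18,0],
    [0,0,0,22,0]
  ]
}}

```text
clock: 12.2
eef_pos: [432.5, 181.9, 272.6]
tool_rot: [-3.133, 0.003, 0.09]
force: [0.3, 0.8, 0.6]
width: 0.1
```

```bash
python3 look.py 10
```

```text
top 3.6875
side 4.875
t 12.3 pos [431.9 181.8 272.3] rot [-3.1337  0.0046  0.0901] F [-0.96  0.05  0.59] w -0.3 q [-0.86  0.38  0.56  1.98 -0.27  0.86 -0.06]
MOVE [109.7  -0.  -43.2] roll -0.1
```

View pics/side10c.png

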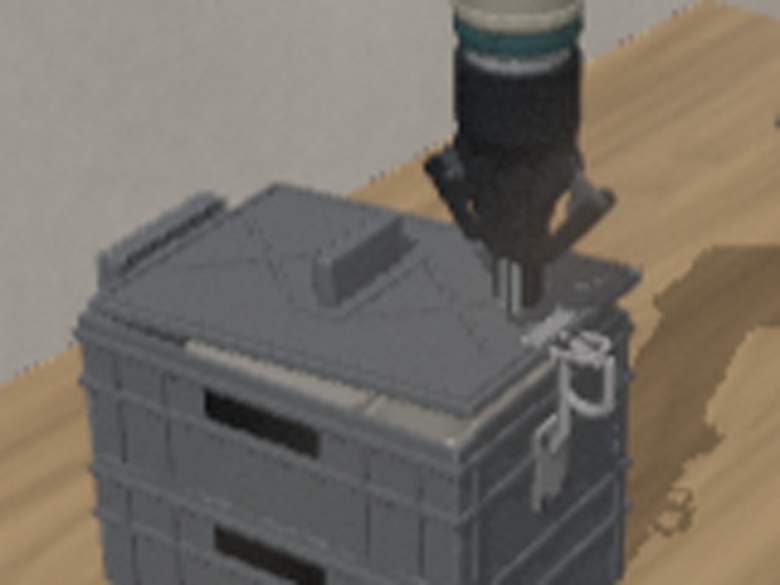

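Closed fingertips (crop ~(515,310)) are just above the plate near the steel tab (550,325). Pressing in small steps.

>>> {"method": "send_rows", "body": {
  "commands": [
    [0,0,0,4,0],
    [0,0,0,8,0],
    [0,0,0,11,0],
    [0,0,0,14,0],
    [0,0,0,14,0]
  ]
}}

```text
clock: 12.8
eef_pos: [431.8, 181.9, 258.4]
tool_rot: [-3.133, 0.005, 0.09]
force: [-1.0, -0.2, 6.3]
width: -0.1
```

>>> {"method": "send_rows", "body": {
  "commands": [
    [0,0,0,2,0],
    [0,0,0,4,0],
    [0,0,0,6,0],
    [0,0,0,6,0]
  ]
}}

```text
clock: 13.2
eef_pos: [431.6, 182.1, 252.8]
tool_rot: [-3.133, 0.005, 0.09]
force: [-3.8, 0.2, 6.9]
width: 0.3
```

>>> {"method": "send_rows", "body": {
  "commands": [
    [0,0,0,2,0],
    [0,0,0,4,0],
    [0,0,0,6,0],
    [0,0,0,8,0],
    [0,0,0,8,0]
  ]
}}

```text
clock: 13.7
eef_pos: [431.5, 182.1, 244.5]
tool_rot: [-3.133, 0.006, 0.09]
force: [-0.3, -0.3, -0.0]
width: -0.3
```

>>> {"method": "send_rows", "body": {
  "commands": [
    [0,0,0,2,0],
    [0,0,0,4,0],
    [0,0,0,5,0],
    [0,0,0,5,0]
  ]
}}

```text
clock: 14.1
eef_pos: [431.4, 182.1, 239.3]
tool_rot: [-3.133, 0.006, 0.09]
force: [0.4, -0.2, 0.7]
width: -0.2
```

>>> {"method": "send_rows", "body": {
  "commands": [
    [0,0,0,1,0],
    [0,0,0,2,0],
    [0,0,0,3,0],
    [0,0,0,3,0]
  ]
}}

```text
clock: 14.5
eef_pos: [431.6, 182.1, 238.9]
tool_rot: [-3.131, 0.005, 0.09]
force: [-6.9, -2.4, 28.3]
width: -0.1
```

```bash
python3 look.py 11
```

```text
top 3.6875
side 4.875
t 14.6 pos [431.5 182.1 238.9] rot [-3.1306  0.0051  0.0897] F [-6.41 -1.93 26.74] w 0.2 q [-0.83  0.42  0.53  2.02 -0.32  0.78 -0.02]
MOVE [109.8  -0.2 -76.6] roll -0.1
```

View pics/side11c.png

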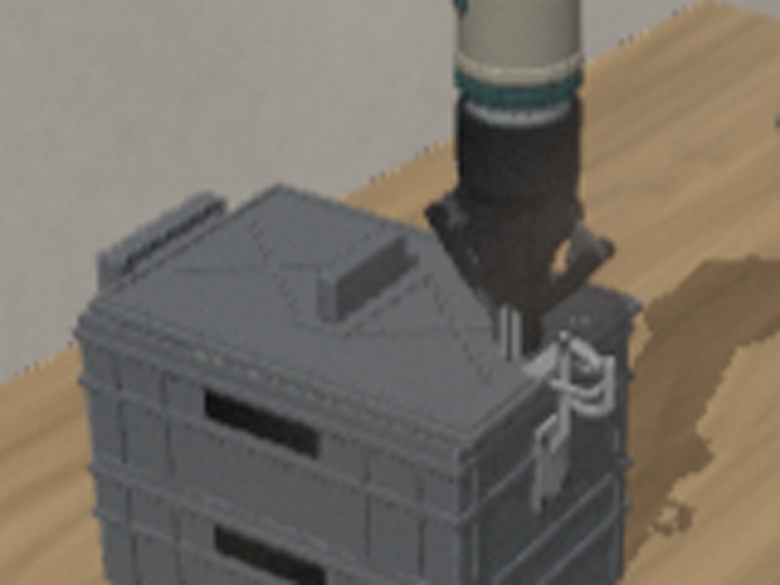

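>>> {"method": "send_rows", "body": {
  "commands": [
    [0,0,0,-10,0],
    [0,0,0,-40,0],
    [0,0,0,-80,0],
    [0,0,0,-120,0],
    [0,0,0,-150,0]
  ]
}}

```text
clock: 15.1
eef_pos: [433.0, 180.4, 391.4]
tool_rot: [-3.13, 0.003, 0.089]
force: [0.6, 0.6, 0.3]
width: -0.1
```

>>> {"method": "send_rows", "body": {
  "commands": [
    [0,0,40,0,0],
    [0,0,85,0,0],
    [0,0,130,0,0],
    [0,0,170,0,0],
    [0,0,200,0,0]
  ]
}}

```text
clock: 15.6
eef_pos: [450.5, -21.6, 389.3]
tool_rot: [-3.13, 0.002, 0.087]
force: [-0.1, -0.0, 0.6]
width: -0.1
```

```bash
python3 look.py 12
python3 - <<'E'
import cv2
im=cv2.imread("pics/side12.png");cv2.imwrite("pics/hk12.png",cv2.resize(im[205:245,260:310],None,fx=14,fy=14,interpolation=cv2.INTER_CUBIC))
E
```

```text
top 3.6875
side 4.875
t 15.7 pos [450.6 -23.7 389.4] rot [-3.1315e+00  1.7000e-03  8.1100e-02] F [-0.06  0.37  1.17] w -0.2 q [-0.57  0.23  0.72  1.83 -0.18  1.15  0.29]
MOVE [ 108.  -206.2   76.3] roll -0.6
```

View pics/side12c.png

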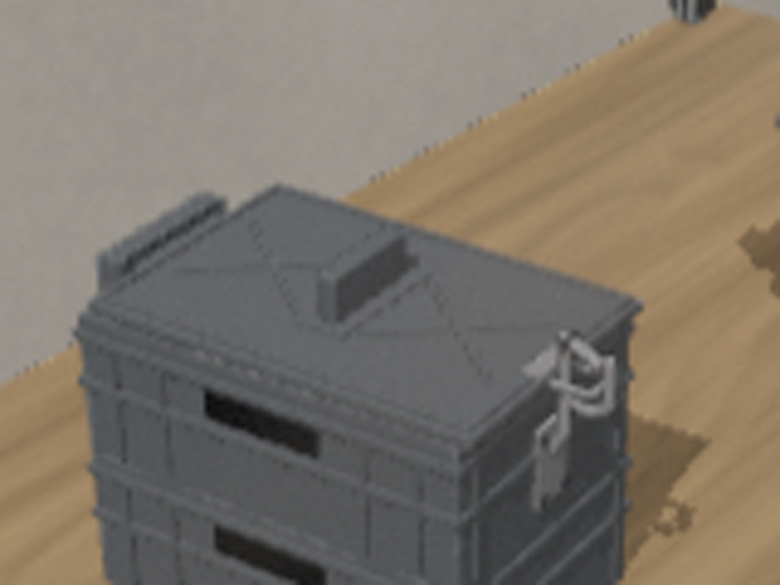

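View pics/hk12.png

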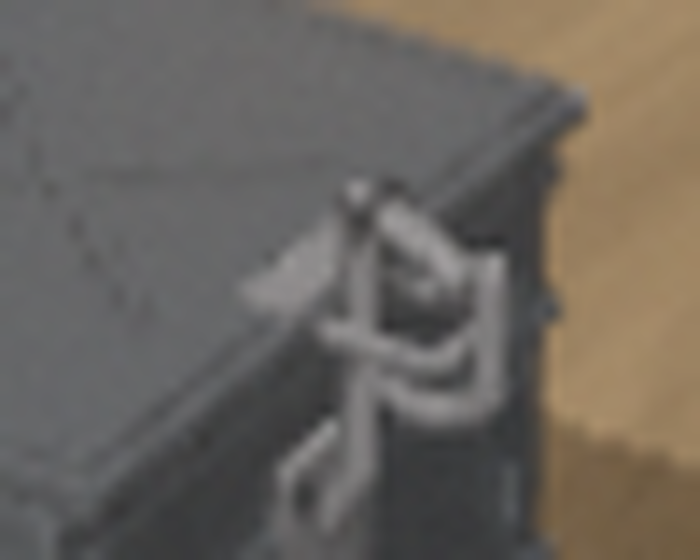

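View pics/top12c.png

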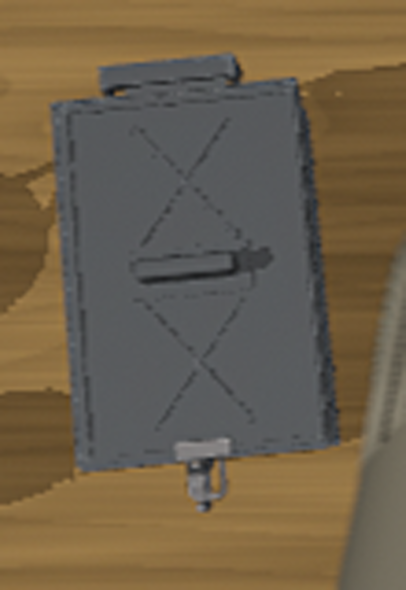

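View pics/top12.png

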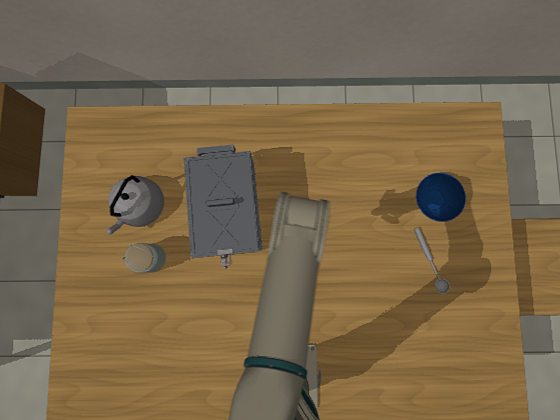

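```bash
python3 -c "
from cell import ctrl
s=ctrl.read_state();print(abs(s['qd']).max(),s['force'])
print(ctrl.finish_job())"
```

```text
0.07016238232473904 [-0.06116044  0.37260536  1.17185483]
the job is handed in; nothing more can be done
None
```

The lid is on the upper crate and snapped into the hook, and I handed the job in at about 15.7 s.

**How it went:**
- I gripped the lid by its bar and carried it over the crate. I set the eye end on top of the hook's shank and loosened the fingers so the tongue end dropped onto the ledge.
- I then pushed the lid in loosely until the tongue was under the lip and the eye dropped onto the gate. I opened the fingers and lifted clear.
- With closed fingertips I pressed the eye end down. The gate gave at about 7 N and the force then fell to zero. The lid came to rest on the rim, which I checked with a press of about 28 N.

**Last checks:** The final pictures show the lid flat and the tongue end at the keeper lip. The eye's bar is inside the hook between shank and nose, with the gate shut above it. The kettle, canister, bowl and spoon are where they were, and the arm is clear.

**Disagreements:**
- **Side camera:** It read about 1.2 pixels off from the top camera.
- **Eye on the gate:** While the lid rested there, my image fit put the eye at about 247 mm, against the 241 mm I expected. That is still inside the 233–252 mm limit. A close look at one picture suggested it might be sitting on the nose instead. The plate's position against the shank and the push forces said it was on the gate.
- **Sideways position:** At the end the eye sits a few millimetres off the hook's centre. I did not measure it. The eye's opening limits it to 6.5 mm, within the 9 mm allowed.

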